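# Shelve four hardbacks by height in the desk rack

### The arm

A 6-joint arm with a two-finger parallel gripper is mounted at the origin on the work surface. World frame = base frame: x ahead of the robot, y to its left, z up, the work surface at z = 0. Lengths are in m, angles in rad, forces in N, time in s.
With the tool pointing down it reaches from about 0.275 to 1 m from the base axis. Payload 8.4 kg.
Tool frame: the origin (TCP) lies between the finger pads; the fingertips stand manip.tcp_to_tips ahead of it and the grasp point (between the pads) lies 8 mm behind it (manip.tcp_to_tips is the distance from the TCP to the fingertips, in m); z points along the fingers, x is the direction in which the jaws open and shut, and the axes are right-handed (so a half turn about z gives the same grasp; the last joint's range is limited). The gripper opens to 85 mm and grips with 20 to 120 N. Pads are 22 mm wide; open, the fingers measure 114 mm over their backs; the gripper's body (76 mm by 85 mm) begins 54 mm behind the grasp point. The pads swing forward as they close: fully open they stand 13 mm farther back than shut.
Start: joints at [1.205, 0.353, 1.633, -0, 1.155, -0.002], TCP at [0.222, 0.584, 0.208] pointing down, gripper open.
Joint ranges: [-2.63, 2.63], [-0.92, 2.1], [0.06, 2.66], [-1.3, 4.44], [0, 2.69], [-3.02, 3.02]. Speed limits (rad/s): [2.22, 2.22, 2.79, 3.14, 3.14, 3.14].

### API

Orientations are given as a unit quaternion [x, y, z, w].
In Python, from station import manip, camera, camera_info, workorder gives the robot as it stands.
- The arm moves only by the tool send_rows, never from a script. Its arguments are lists of equal length, an entry for each row: "xyz": the shift along the tool's x, y, z in m, a list of three; "delta_rot": the turn, a rotation vector about the tool's x, y, z in degrees, a list of three. A call has 1 to 8 rows; each row is the pose to reach, as a shift and turn from the pose measured when the call began, along the tool's axes at that moment; what a row does not reach only later rows make up. A row lasts 1/10 s, in which the tool goes at most 50 mm and 8.59 degrees, less where a joint would pass 70% of its speed; a pose out of reach is approached as far as the arm can. A call with a gripper value outside its range is refused whole. "claw" is the closure in counts, from 0 (fully open) to 255 (shut), set as the call begins (left out, the last holds). The fingers move at their own pace and stop on an object; "force" is the grip in N (left out, the last holds). Time passes only in rows, so rows that repeat a pose let the fingers close. It gives the time, the measured TCP pose, the force and the opening at its end, in the units of the state.
- manip.read_state(): the state, without advancing time (a new reading comes with each control period).
- camera(name): name is "scene" or "top" or "wrist"; returns (picture, depth): 400x640x3 uint8, red, green, blue; 400x640 float32, m along the optical axis (not along the pixel's ray), 0 where there is no reading.
- camera_info(name): a dict with "fov_y" (degrees; the focal length in pixels is half the picture's height over the tangent of half this angle, whatever the lens; pixels are square), "cx", "cy" (the principal point, pixels), "R" (3x3) and "t" (3): a world point X has camera coordinates R X + t. Camera axes: x right, y down, z forward; pixel columns grow to the right and rows downward; lengths in m; the calibration is good to about 2 mm. A picture is of the moment at which its call begins: read the wrist's pose just before it. camera_info takes no time and is no camera call; for the wrist camera it gives the pose at the moment of the call.
- workorder.sign_off(): hands the job in, once; it reports no verdict.
The state is a dict: "time_s": time; "joint_pos": joint angles; "qd": joint speeds; "tau": joint torques, N m; "tcp_pos": TCP position; "orientation": TCP orientation; "contact_force": force on the tool from outside, world axes, zero at the start; "wrist_torque": the same for the moment, N m; "finger_gap": opening from 0.0 (shut) to 1.0 (fully open).
Only numpy, scipy, OpenCV 4.12 (cv2) and the standard library are available. Lean on these libraries where they do the work, as an engineer would, in place of code of your own. Each camera call takes 0.05 s, during which the arm holds its last target.

### The job

Put the four loose navy hardbacks away in the white desk rack, one to a bay, in order of height: the tallest in the bay beside the rack's tall end panel, each next one shorter, the shortest at the low end. Stand each upright on its felt pad, square in its bay and centred front to back. Do not let any book fall over on the way, and leave the mug among them where it stands.

Things in the scene. Friction and masses are not known exactly. Their poses are not given: they have to be found in the camera images.
- book_112_center (a point): shortest of four loose rigid navy hardbacks standing on edge on the desk: 112 mm high (z, up), cover 80 mm wide (x, spine at the +x end), 38 mm thick (y: grip it across y), about 240 g. The point is its centre, 56 mm over its underside. Pinch it near its top: less than 50 mm below the top the gripper's body stays clear of it.
- book_134_center (a point): second shortest of four loose rigid navy hardbacks standing on edge on the desk: 134 mm high (z, up), cover 94 mm wide (x, spine at the +x end), 42 mm thick (y: grip it across y), about 360 g. The point is its centre, 67 mm over its underside. Pinch it near its top: less than 50 mm below the top the gripper's body stays clear of it.
- book_156_center (a point): second tallest of four loose rigid navy hardbacks standing on edge on the desk: 156 mm high (z, up), cover 110 mm wide (x, spine at the +x end), 36 mm thick (y: grip it across y), about 430 g. The point is its centre, 78 mm over its underside. Pinch it near its top: less than 50 mm below the top the gripper's body stays clear of it.
- book_178_center (a point): tallest of four loose rigid navy hardbacks standing on edge on the desk: 178 mm high (z, up), cover 126 mm wide (x, spine at the +x end), 40 mm thick (y: grip it across y), about 600 g. The point is its centre, 89 mm over its underside. Pinch it near its top: less than 50 mm below the top the gripper's body stays clear of it.
- bay_a: one of four alike bays of the fixed white desk rack, a dark grey felt pad 144 (x) x 70 mm (y). Origin: centre of its upper face, on which a book stands, 18 mm over the desk; a book's width lies along x. Bays form a row along y, 86 mm apart; which letter is where varies. Between them dividers 12 mm thick, 74 mm clear, rising 32 mm over the pads; the rack is 150 mm deep (x).
- bay_b: one of four alike bays of the fixed white desk rack, a dark grey felt pad 144 (x) x 70 mm (y). Origin: centre of its upper face, on which a book stands, 18 mm over the desk; a book's width lies along x. Bays form a row along y, 86 mm apart; which letter is where varies. Between them dividers 12 mm thick, 74 mm clear, rising 32 mm over the pads; the rack is 150 mm deep (x).
- bay_c: one of four alike bays of the fixed white desk rack, a dark grey felt pad 144 (x) x 70 mm (y). Origin: centre of its upper face, on which a book stands, 18 mm over the desk; a book's width lies along x. Bays form a row along y, 86 mm apart; which letter is where varies. Between them dividers 12 mm thick, 74 mm clear, rising 32 mm over the pads; the rack is 150 mm deep (x).
- bay_d: one of four alike bays of the fixed white desk rack, a dark grey felt pad 144 (x) x 70 mm (y). Origin: centre of its upper face, on which a book stands, 18 mm over the desk; a book's width lies along x. Bays form a row along y, 86 mm apart; which letter is where varies. Between them dividers 12 mm thick, 74 mm clear, rising 32 mm over the pads; the rack is 150 mm deep (x).
- tall_end: the rack's fixed tall white end panel, 150 mm (x) by 14 mm thick (y), 120 mm high, across one end of the row (which end varies); the other end is a low board of the dividers' height. Origin: centre of its foot, 3 mm below the pads' faces, in line with the bays, whose centres are 44, 130, 216 and 302 mm from it along the row (y). Axes parallel to the bays'.
- mug: a bystander: white ceramic mug, 80 mm across, 92 mm high, its handle standing 35 mm or so out to the +y side of its own frame; loose, on the desk in front of the rack. Origin: centre of its underside.
There are look-alikes about, which are no part of the job. What is shaped like the part that bears book_112_center but red is not meant.

How it is judged:
At the end, for the whole second after the job is handed in: From the tall end panel: tallest, second tallest, second shortest, shortest, one to a bay, each on its pad (height within 6 mm), upright within 0.1 rad, square within 0.17 rad, within 15 mm of the bay's centre front to back and 21 mm along the row (anywhere between dividers), at rest (horizontal distance between book_112_center and tall_end between 0.281 and 0.323 m and x of book_112_center in the frame of tall_end between -0.015 and 0.015 m and z of book_112_center in the frame of tall_end between 0.053 and 0.065 m and angle between each of book_112_center, book_134_center, book_156_center, book_178_center's own z axis and vertical below 0.1 rad and angle between the x axis of each of book_112_center, book_134_center, book_156_center, book_178_center and the x axis of tall_end, either way round below 0.17 rad and linear speed of each of book_112, book_134, book_156, book_178 below 0.02 m/s and angular speed of each of book_112, book_134, book_156, book_178 below 0.1 rad/s and horizontal distance between book_134_center and tall_end between 0.195 and 0.237 m and x of book_134_center in the frame of tall_end between -0.015 and 0.015 m and z of book_134_center in the frame of tall_end between 0.064 and 0.076 m and horizontal distance between book_156_center and tall_end between 0.109 and 0.151 m and x of book_156_center in the frame of tall_end between -0.015 and 0.015 m and z of book_156_center in the frame of tall_end between 0.075 and 0.087 m and horizontal distance between book_178_center and tall_end between 0.023 and 0.065 m and x of book_178_center in the frame of tall_end between -0.015 and 0.015 m and z of book_178_center in the frame of tall_end between 0.086 and 0.098 m); the robot touches nothing.
It fails at once if a book falls over or is tipped by more than 0.6 rad (angle between any of book_112_center, book_134_center, book_156_center, book_178_center's own z axis and vertical above 0.6 rad).
It fails at once if the mug is pushed more than 30 mm or tipped by more than 0.4 rad (distance of mug from where it was at the start of the episode above 0.03 m or angle between mug's own z axis and vertical above 0.4 rad).
It also fails if it takes over 120 s, if anything falls off the work surface, if the arm or the gripper's body presses on something with over 40 N, if the wrist force passes 120 N, or if a joint passes its speed limit or range.

## Working session

There is one attempt and no reset: what is moved stays moved. The work goes in short steps, Python scripts to look and compute and a tool call to move; the robot and the scene stay as the last step left them, time stands still between calls to the robot, and variables do not carry over. Pictures are saved under pics/ and viewed, and the job is handed in when it is done.

Besides the shell and the picture viewer there is one more tool, called after "Emit:" in YAML: its name, and indented under it one key for each argument. send_rows: Moves the arm, as the interface text tells. Its arguments: {"type":"object","properties":{"xyz":{"type":"array","items":{"type":"array","items":{"type":"number"}}},"delta_rot":{"type":"array","items":{"type":"array","items":{"type":"number"}}},"claw":{"type":"number"},"force":{"type":"number"}},"required":["xyz","delta_rot"]}

```bash
mkdir -p pics; ls; python3 - <<'E'
from station import manip, camera, camera_info, workorder
import cv2
print(manip.read_state(), manip.tcp_to_tips)
for n in ("scene","top"):
    p,d=camera(n); cv2.imwrite(f"pics/{n}0.png",p[:,:,::-1]); print(n,camera_info(n))
    import numpy as np; np.savez(f"{n}0.npz",p=p,d=d)
E
```

```text
pics
{'time_s': 0.0, 'joint_pos': array([ 1.20459631e+00,  3.53639540e-01,  1.63416984e+00,  2.07407571e-06,
        1.15522069e+00, -2.40862761e-03]), 'qd': array([-9.97956769e-05, -1.98674334e-03, -1.03164791e-03,  1.43075054e-03,
        9.47507529e-04, -1.85646647e-03]), 'tau': array([ 1.88002661e-03, -6.05263925e+01, -3.42074275e+01,  3.22758558e-05,
        9.49258741e-03,  4.00795370e-07]), 'tcp_pos': array([0.22219929, 0.5835926 , 0.20695182]), 'orientation': array([ 8.23352940e-01,  5.67529224e-01, -5.93269163e-04,  4.05680608e-04]), 'contact_force': array([-0.52451466, -0.26349383, -0.35981972]), 'wrist_torque': array([ 0.00133631, -0.02304398,  0.02966504]), 'finger_gap': 1.0018851467374714} 0.011
scene {'fov_y': 46.296362187237534, 'cx': 317.4498036713467, 'cy': 198.0118541531275, 'R': array([[ 0.82767437,  0.56107301, -0.01233771],
       [ 0.31901389, -0.4884571 , -0.81218212],
       [-0.46171991,  0.66828642, -0.5832735 ]]), 't': array([-0.47742029, -0.10751388,  1.69184269])}
top {'fov_y': 56.801557749013085, 'cx': 318.4329365207159, 'cy': 199.26546840833518, 'R': array([[ 0.12359123, -0.99232317,  0.00446547],
       [-0.97119171, -0.12188085, -0.20477238],
       [ 0.20374463,  0.02097124, -0.97879943]]), 't': array([-0.03731006,  0.55918468,  0.98581397])}
```

View pics/scene0.png

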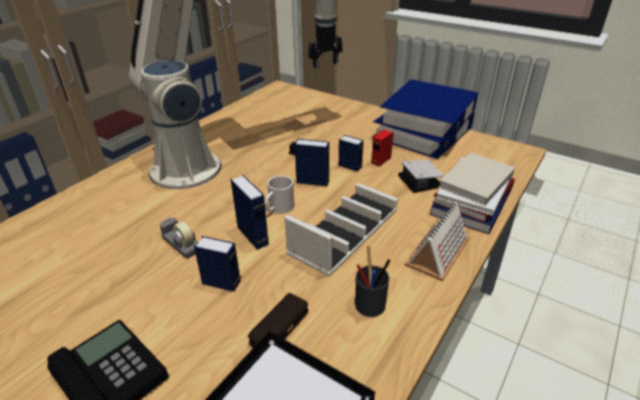

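View pics/top0.png

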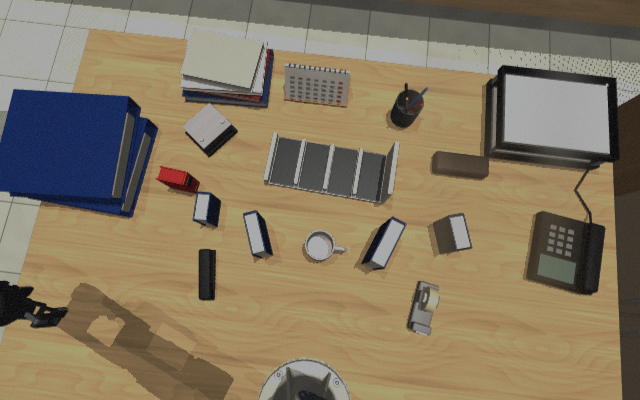

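The top view shows four navy books at about (207,209), (257,235), (384,243) and (452,233). The red look-alike is at (178,178). The mug is at (319,246), and the rack spans (268–398, 135–200) with its tall panel at the right (−y) end, near (393,170). Next I'll measure them.

```bash
cat > h.py <<'E'
import numpy as np, cv2
from station import manip, camera, camera_info, workorder
def cloud(d,ci):
    h,w=d.shape; f=h/2/np.tan(np.radians(ci['fov_y'])/2)
    u,v=np.meshgrid(np.arange(w),np.arange(h))
    C=np.stack([(u-ci['cx'])/f*d,(v-ci['cy'])/f*d,d],-1)
    W=(C-ci['t'])@ci['R']; W[d<=0]=np.nan
    return W
def ray(u,v,z,ci,h=400):
    f=h/2/np.tan(np.radians(ci['fov_y'])/2)
    D=np.stack([(np.asarray(u,float)-ci['cx'])/f,(np.asarray(v,float)-ci['cy'])/f,np.ones(np.shape(u))],-1)@ci['R']
    o=-ci['R'].T@ci['t']
    return o+D*((z-o[2])/D[...,2])[...,None]
E
python3 - <<'E'
from h import *
z=np.load('top0.npz'); ci=camera_info('top'); W=cloud(z['d'],ci)
p=z['p']
print('table z',np.nanmedian(W[290:310,480:520,2]))
big=cv2.resize(p[120:290,150:490],None,fx=2.35,fy=2.35,interpolation=cv2.INTER_CUBIC); cv2.imwrite('pics/crop0.png',big[:,:,::-1])
for n,(u0,v0,u1,v1) in dict(A=(190,190,222,230),B=(240,205,275,262),C=(360,212,410,275),D=(430,208,475,258),mug=(300,228,350,265),R=(155,160,202,196),rack=(262,130,402,205)).items():
    w=W[v0:v1,u0:u1].reshape(-1,3); zz=w[:,2]; zz=zz[np.isfinite(zz)]
    hi=np.percentile(zz,97)
    m=(np.abs(W[v0:v1,u0:u1,2]-hi)<0.012).astype(np.uint8)
    q=w[m.reshape(-1)>0]
    r=cv2.minAreaRect((q[:,:2]*1000).astype(np.float32))
    print(n,'top z',hi.round(4),'n',len(q),r, 'mean z',q[:,2].mean().round(4))
E
```

```text
table z -0.0014897073950508853
A top z 0.1123 n 439 ((490.8826599121094, 337.5107421875), (79.7098388671875, 39.58052444458008), 2.5627031326293945) mean z 0.1091
B top z 0.1558 n 627 ((435.510009765625, 180.42483520507812), (109.93077087402344, 36.385093688964844), 21.944028854370117) mean z 0.153
C top z 0.177 n 835 ((450.4619140625, -151.33396911621094), (39.94939041137695, 125.49539947509766), 68.52947998046875) mean z 0.1746
D top z 0.1331 n 620 ((505.5663146972656, -340.52301025390625), (93.0866928100586, 44.097511291503906), 16.341135025024414) mean z 0.1301
mug top z 0.0915 n 154 ((430.15985107421875, 13.54693603515625), (80.0767822265625, 77.9513931274414), 47.24177169799805) mean z 0.0902
R top z 0.1122 n 438 ((557.6754150390625, 408.59710693359375), (140.350830078125, 48.50554275512695), 75.25625610351562) mean z 0.1094
rack top z 0.1189 n 99 ((654.8046264648438, -156.39256286621094), (14.667476654052734, 148.05581665039062), 87.06917572021484) mean z 0.1217
```

View pics/crop0.png

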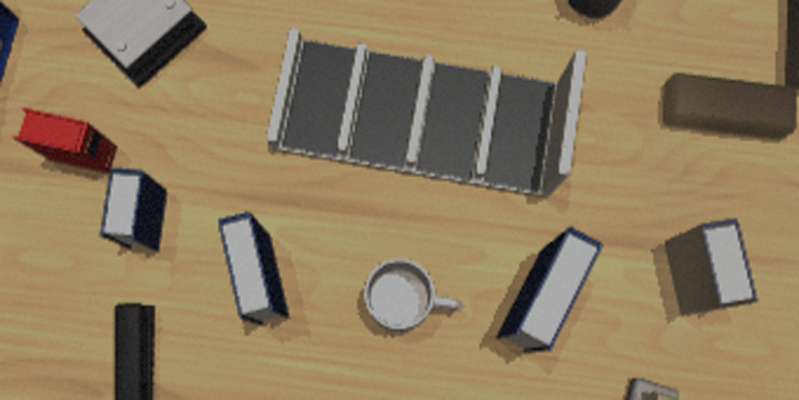

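A is the 112 book, B the 156, C the 178 and D the 134; both heights and footprints match. The red book at (178,178) is the look-alike with the shape of the 112, so it's excluded. Next I'll measure the rack's divider tops and panel, and the red book's clearance from A.

```bash
python3 - <<'E'
from h import *
z=np.load('top0.npz'); ci=camera_info('top'); W=cloud(z['d'],ci); p=z['p']
hsv=cv2.cvtColor(p,cv2.COLOR_RGB2HSV)
# red book
red=((hsv[...,1]>150)&((hsv[...,0]<8)|(hsv[...,0]>172))).astype(np.uint8); red[:, :150]=0; red[:,205:]=0; red[:150]=0;red[200:]=0
q=W[red>0]; q=q[q[:,2]>0.10]; print('red',cv2.minAreaRect((q[:,:2]*1000).astype(np.float32)))
box=np.zeros(p.shape[:2],bool); box[128:208,260:402]=True
m=box&(W[...,2]>0.04)&(W[...,2]<0.060)
n,lab,st,c=cv2.connectedComponentsWithStats(m.astype(np.uint8))
for i in range(1,n):
    if st[i,4]<40: continue
    q=W[lab==i]; print('low',c[i].round(),st[i,4],cv2.minAreaRect((q[:,:2]*1000).astype(np.float32)),np.median(q[:,2]).round(4))
m=box&(W[...,2]>0.11); q=W[m]; print('panel',cv2.minAreaRect((q[:,:2]*1000).astype(np.float32)),np.median(q[:,2]))
# felt
m=box&(hsv[...,2]<90)&(W[...,2]<0.03)
n,lab,st,c=cv2.connectedComponentsWithStats(m.astype(np.uint8))
for i in range(1,n):
    if st[i,4]<200: continue
    q=W[lab==i]; print('felt',c[i].round(),st[i,4],cv2.minAreaRect((q[:,:2]*1000).astype(np.float32)),np.median(q[:,2]).round(4))
E
```

```text
red ((564.8831176757812, 432.2234191894531), (77.54338073730469, 38.84192657470703), 84.60985565185547)
low [270. 156.] 253 ((673.3934936523438, 188.6859130859375), (14.631340980529785, 149.5479278564453), 87.1732177734375) 0.049
low [299. 161.] 202 ((667.5971069335938, 102.17894744873047), (12.226795196533203, 137.5178680419922), 86.99555206298828) 0.0493
low [328. 166.] 195 ((665.0426025390625, 16.203353881835938), (11.927745819091797, 140.138671875), 87.0184097290039) 0.0492
low [357. 171.] 202 ((659.9588623046875, -69.54389190673828), (12.275829315185547, 140.10906982421875), 86.95068359375) 0.0487
panel ((655.5507202148438, -156.43075561523438), (14.667476654052734, 149.5499267578125), 87.06917572021484) 0.13296245496869327
felt [285. 161.] 1037 ((671.825927734375, 146.85345458984375), (71.92475128173828, 143.2032012939453), 87.93970489501953) 0.0178
felt [314. 166.] 1053 ((667.4146728515625, 59.11599349975586), (72.07086944580078, 144.78302001953125), 88.14839172363281) 0.0177
felt [342. 171.] 1062 ((662.3211669921875, -27.900131225585938), (72.20149993896484, 143.1402587890625), 87.208251953125) 0.0176
felt [371. 176.] 1101 ((656.07666015625, -113.75759887695312), (72.46642303466797, 146.4281005859375), 86.96851348876953) 0.0174
```

```bash
cat > go.py <<'E'
import sys
from h import *
from scipy.spatial.transform import Rotation as R
# args x y z toolx_yaw_deg : print shift (tool axes, mm) and rot vector (deg)
x,y,z,a=map(float,sys.argv[1:5])
s=manip.read_state(); p=s['tcp_pos']; Rt=R.from_quat(s['orientation'])
a=np.radians(a); G=R.from_matrix(np.array([[np.cos(a),np.sin(a),0],[np.sin(a),-np.cos(a),0],[0,0,-1]]).copy())
d=Rt.inv().apply(np.array([x,y,z])-p); r=(Rt.inv()*G).as_rotvec(degrees=True)
print('now',p.round(4),'yaw',np.degrees(np.arctan2(*Rt.as_matrix()[[1,0],0])).round(2),'tz',Rt.as_matrix()[:,2].round(3),'t',s['time_s'],'gap',round(s['finger_gap'],3),'F',s['contact_force'].round(1))
print('shift m',d.round(4),'rot',r.round(2),'rows>=',np.ceil(np.linalg.norm(d)/.05),np.ceil(np.linalg.norm(r)/8.59))
E
python3 go.py 0.4505 -0.1513 0.28 68.5
```

```text
now [0.2222 0.5837 0.207 ] yaw 69.16 tz [-0.    -0.001 -1.   ] t 0.1 gap 1.001 F [-0.7  0.2  0.3]
shift m [-0.6057  0.4749 -0.0722] rot [0.   0.07 0.66] rows>= 16.0 1.0
```

Emit:
send_rows:
  xyz:
    - [0, 0, -0.05]
    - [-0.03, 0.024, -0.072]
    - [-0.06, 0.048, -0.072]
    - [-0.1, 0.08, -0.072]
    - [-0.14, 0.11, -0.072]
    - [-0.18, 0.14, -0.072]
    - [-0.22, 0.17, -0.072]
    - [-0.26, 0.2, -0.072]
  delta_rot:
    - [0, 0, 0.66]
    - [0, 0, 0.66]
    - [0, 0, 0.66]
    - [0, 0, 0.66]
    - [0, 0, 0.66]
    - [0, 0, 0.66]
    - [0, 0, 0.66]
    - [0, 0, 0.66]
  claw: 0
  force: 60

```text
time_s: 0.9
tcp_pos: [0.3162, 0.2688, 0.2792]
orientation: [0.826, 0.563, -0.001, 0.0]
contact_force: [0.7, 0.5, -0.3]
finger_gap: 1.002
```

```bash
python3 go.py 0.4505 -0.1513 0.28 68.5
```

```text
now [0.3162 0.2688 0.2792] yaw 68.53 tz [-0.    -0.001 -1.   ] t 0.9 gap 1.002 F [ 0.7  0.5 -0.3]
shift m [-3.418e-01  2.787e-01 -3.000e-04] rot [0.01 0.08 0.03] rows>= 9.0 1.0
```

Emit:
send_rows:
  xyz:
    - [-0.04, 0.032, 0]
    - [-0.08, 0.064, 0]
    - [-0.12, 0.096, 0]
    - [-0.16, 0.128, 0]
    - [-0.2, 0.16, 0]
    - [-0.24, 0.194, 0]
    - [-0.275, 0.225, 0]
    - [-0.305, 0.25, 0]
  delta_rot:
    - [0, 0, 0]
    - [0, 0, 0]
    - [0, 0, 0]
    - [0, 0, 0]
    - [0, 0, 0]
    - [0, 0, 0]
    - [0, 0, 0]
    - [0, 0, 0]

```text
time_s: 1.7
tcp_pos: [0.4374, -0.1089, 0.2796]
orientation: [0.827, 0.563, -0.0, 0.001]
contact_force: [0.1, 0.7, -0.4]
finger_gap: 0.998
```

```bash
python3 go.py 0.4505 -0.1513 0.143 68.5
```

```text
now [ 0.4374 -0.1089  0.2796] yaw 68.49 tz [-0.    -0.001 -1.   ] t 1.7 gap 0.998 F [ 0.1  0.7 -0.4]
shift m [-0.0344  0.0277  0.1367] rot [ 0.02  0.07 -0.01] rows>= 3.0 1.0
```

Emit:
send_rows:
  xyz:
    - [-0.018, 0.014, 0]
    - [-0.034, 0.0275, 0.005]
    - [-0.0344, 0.0277, 0.035]
    - [-0.0344, 0.0277, 0.07]
    - [-0.0344, 0.0277, 0.105]
    - [-0.0344, 0.0277, 0.13]
    - [-0.0344, 0.0277, 0.137]
    - [-0.0344, 0.0277, 0.137]
  delta_rot:
    - [0, 0, 0]
    - [0, 0, 0]
    - [0, 0, 0]
    - [0, 0, 0]
    - [0, 0, 0]
    - [0, 0, 0]
    - [0, 0, 0]
    - [0, 0, 0]

```text
time_s: 2.5
tcp_pos: [0.4499, -0.1511, 0.142]
orientation: [0.827, 0.563, -0.001, -0.0]
contact_force: [-0.1, -0.7, 0.9]
finger_gap: 1.002
```

Emit:
send_rows:
  xyz:
    - [0, 0, 0]
    - [0, 0, 0]
    - [0, 0, 0]
    - [0, 0, 0]
    - [0, 0, 0]
    - [0, 0, 0]
    - [0, 0, 0]
    - [0, 0, 0]
  delta_rot:
    - [0, 0, 0]
    - [0, 0, 0]
    - [0, 0, 0]
    - [0, 0, 0]
    - [0, 0, 0]
    - [0, 0, 0]
    - [0, 0, 0]
    - [0, 0, 0]
  claw: 255
  force: 60

```text
time_s: 3.3
tcp_pos: [0.4506, -0.1514, 0.1434]
orientation: [0.827, 0.563, -0.001, 0.001]
contact_force: [-2.4, -0.3, 8.6]
finger_gap: 0.448
```

```bash
python3 go.py 0.4505 -0.1513 0.30 87;  python3 - <<'E'
from h import *
for n in ("scene","wrist"):
    p,d=camera(n); cv2.imwrite(f"pics/{n}1.png",p[:,:,::-1])
E
```

```text
now [ 0.4506 -0.1514  0.1434] yaw 68.5 tz [-0.    -0.002 -1.   ] t 3.3 gap 0.448 F [-2.4 -0.3  8.6]
shift m [-2.000e-04 -1.000e-04 -1.566e-01] rot [  0.     0.09 -18.5 ] rows>= 4.0 3.0
```

View pics/scene1.png

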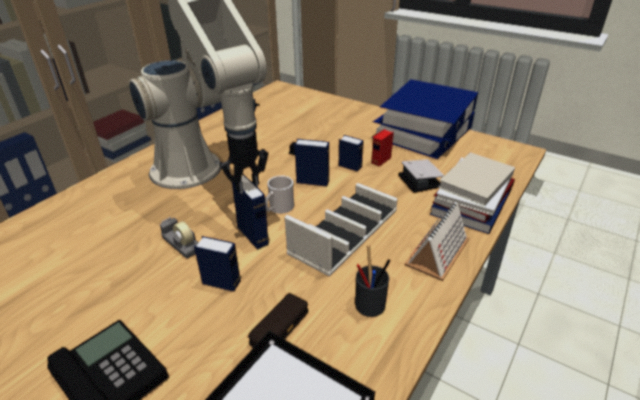

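View pics/wrist1.png

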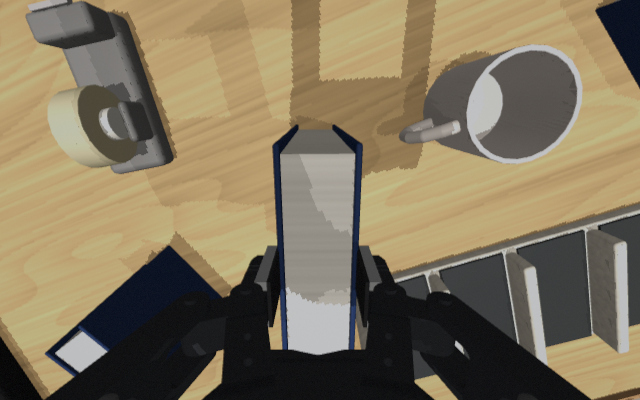

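The 178 book is gripped, seen at (318,200) in the wrist view with a gap of 0.448, or about 38 mm. Lifting it now.

Emit:
send_rows:
  xyz:
    - [0, 0, -0.008]
    - [0, 0, -0.022]
    - [0, 0, -0.042]
    - [0, 0, -0.065]
    - [0, 0, -0.09]
    - [0, 0, -0.115]
    - [0, 0, -0.14]
    - [0, 0, -0.156]
  delta_rot:
    - [0, 0, 0]
    - [0, 0, 0]
    - [0, 0, 0]
    - [0, 0, -2]
    - [0, 0, -5]
    - [0, 0, -9]
    - [0, 0, -14]
    - [0, 0, -18.5]

```text
time_s: 4.2
tcp_pos: [0.4506, -0.1511, 0.3014]
orientation: [0.724, 0.69, -0.0, 0.001]
contact_force: [1.6, 0.2, -6.5]
finger_gap: 0.449
```

```bash
python3 go.py 0.657 -0.113 0.30 87
```

```text
now [ 0.4506 -0.1511  0.3014] yaw 87.2 tz [ 0.001 -0.002 -1.   ] t 4.2 gap 0.449 F [ 1.6  0.2 -6.5]
shift m [0.0482 0.2043 0.0015] rot [0.06 0.1  0.2 ] rows>= 5.0 1.0
```

Emit:
send_rows:
  xyz:
    - [0.004, 0.015, 0]
    - [0.011, 0.045, 0]
    - [0.019, 0.08, 0]
    - [0.028, 0.12, 0]
    - [0.037, 0.155, 0]
    - [0.044, 0.185, 0]
    - [0.0482, 0.2043, 0]
    - [0.0482, 0.2043, 0]
  delta_rot:
    - [0, 0, 0.2]
    - [0, 0, 0.2]
    - [0, 0, 0.2]
    - [0, 0, 0.2]
    - [0, 0, 0.2]
    - [0, 0, 0.2]
    - [0, 0, 0.2]
    - [0, 0, 0.2]

```text
time_s: 5.0
tcp_pos: [0.6594, -0.1117, 0.2992]
orientation: [0.726, 0.688, -0.0, 0.0]
contact_force: [-0.8, 0.3, -6.0]
finger_gap: 0.448
```

```bash
python3 go.py 0.657 -0.113 0.162 87;  python3 - <<'E'
from h import *
p,d=camera("wrist"); cv2.imwrite(f"pics/wrist2.png",p[:,:,::-1])
p,d=camera("scene"); cv2.imwrite(f"pics/scene2.png",p[:,:,::-1])
E
```

```text
now [ 0.6594 -0.1117  0.2992] yaw 86.97 tz [ 0.    -0.001 -1.   ] t 5.0 gap 0.448 F [-0.8  0.3 -6. ]
shift m [-0.0013 -0.0024  0.1372] rot [ 0.01  0.06 -0.03] rows>= 3.0 1.0
```

View pics/wrist2.png

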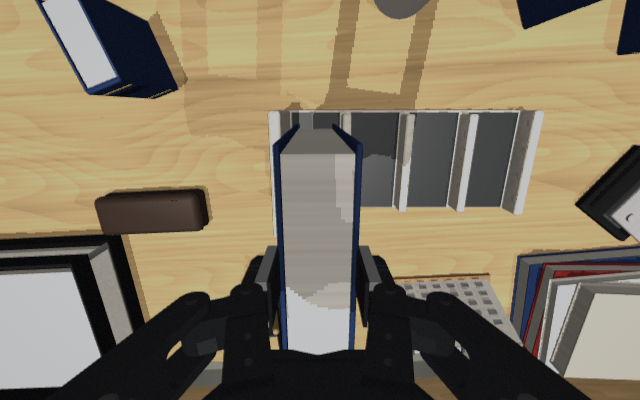

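View pics/scene2.png

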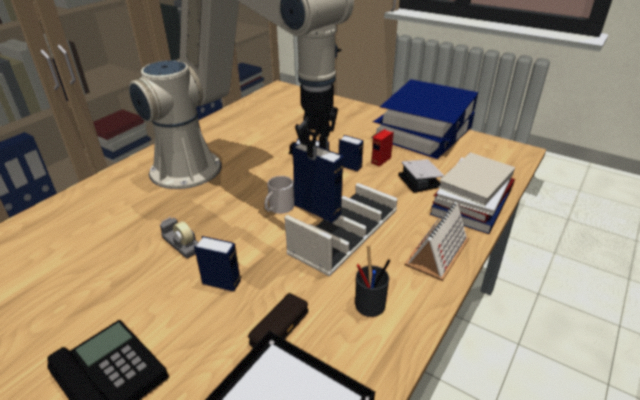

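The book is held upright over the bay next to the tall panel. In the wrist view the rack sits behind it at (270–540, 110–210). Lowering it.

Emit:
send_rows:
  xyz:
    - [-0.0013, -0.0024, 0.01]
    - [-0.0013, -0.0024, 0.03]
    - [-0.0013, -0.0024, 0.055]
    - [-0.0013, -0.0024, 0.08]
    - [-0.0013, -0.0024, 0.105]
    - [-0.0013, -0.0024, 0.122]
    - [-0.0013, -0.0024, 0.131]
    - [-0.0013, -0.0024, 0.134]
  delta_rot:
    - [0, 0, 0]
    - [0, 0, 0]
    - [0, 0, 0]
    - [0, 0, 0]
    - [0, 0, 0]
    - [0, 0, 0]
    - [0, 0, 0]
    - [0, 0, 0]

```text
time_s: 5.9
tcp_pos: [0.6525, -0.1138, 0.1644]
orientation: [0.726, 0.688, -0.002, -0.001]
contact_force: [0.7, 0.2, -6.5]
finger_gap: 0.444
```

Emit:
send_rows:
  xyz:
    - [0, 0, 0.0015]
    - [0, 0, 0.003]
    - [0, 0, 0.0035]
    - [0, 0, 0.0035]
  delta_rot:
    - [0, 0, 0]
    - [0, 0, 0]
    - [0, 0, 0]
    - [0, 0, 0]

```text
time_s: 6.3
tcp_pos: [0.6529, -0.1139, 0.1617]
orientation: [0.726, 0.688, -0.002, -0.001]
contact_force: [-0.6, -0.4, -4.3]
finger_gap: 0.446
```

```bash
python3 go.py 0.657 -0.113 0.162 87;  python3 - <<'E'
from h import *
p,d=camera("scene"); cv2.imwrite(f"pics/scene3.png",cv2.resize(p[120:300,200:440],None,fx=3,fy=3)[:,:,::-1])
E
```

```text
now [ 0.6529 -0.1139  0.1617] yaw 86.93 tz [-0.003 -0.001 -1.   ] t 6.3 gap 0.446 F [-0.6 -0.4 -4.3]
shift m [ 0.0012  0.0041 -0.0003] rot [-0.18  0.08 -0.07] rows>= 1.0 1.0
```

View pics/scene3.png

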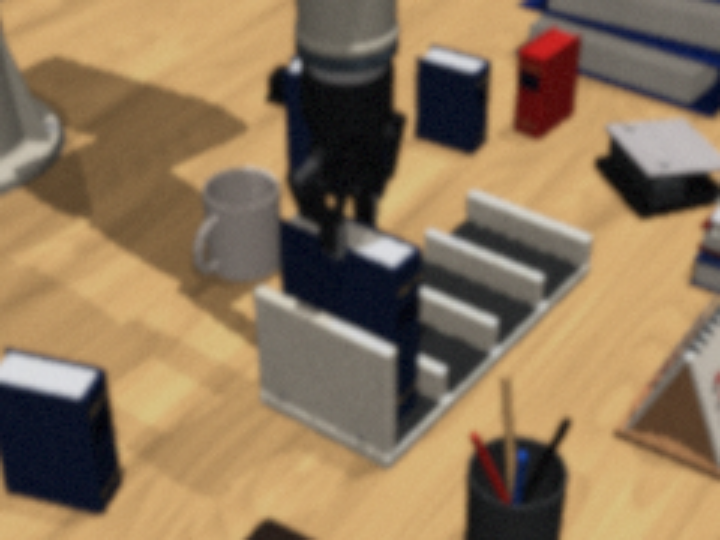

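Emit:
send_rows:
  xyz:
    - [0.001, 0.003, -0.001]
    - [0.001, 0.005, -0.001]
    - [0.001, 0.005, 0.001]
    - [0.001, 0.005, 0.0015]
  delta_rot:
    - [0, 0, 0]
    - [0, 0, 0]
    - [0, 0, 0]
    - [0, 0, 0]

```text
time_s: 6.75
tcp_pos: [0.659, -0.1134, 0.1615]
orientation: [0.726, 0.688, -0.001, 0.0]
contact_force: [-1.0, -0.6, 6.7]
finger_gap: 0.441
```

Emit:
send_rows:
  xyz:
    - [0, 0, 0]
    - [0, 0, 0]
    - [0, 0, 0]
    - [0, 0, 0]
    - [0, 0, 0]
  delta_rot:
    - [0, 0, 0]
    - [0, 0, 0]
    - [0, 0, 0]
    - [0, 0, 0]
    - [0, 0, 0]
  claw: 65

```text
time_s: 7.25
tcp_pos: [0.659, -0.1134, 0.1615]
orientation: [0.726, 0.688, -0.001, 0.0]
contact_force: [0.4, 0.0, 0.4]
finger_gap: 0.75
```

```bash
python3 go.py 0.657 -0.113 0.30 87
```

```text
now [ 0.659  -0.1134  0.1615] yaw 86.94 tz [-0.001 -0.002 -1.   ] t 7.25 gap 0.75 F [0.4 0.  0.4]
shift m [ 0.     -0.0022 -0.1385] rot [-0.05  0.1  -0.06] rows>= 3.0 1.0
```

Emit:
send_rows:
  xyz:
    - [0, 0, -0.02]
    - [0, 0, -0.06]
    - [0, 0, -0.1]
    - [0, 0, -0.135]
    - [0, 0, -0.1385]
    - [0, 0, -0.1385]
  delta_rot:
    - [0, 0, 0]
    - [0, 0, 0]
    - [0, 0, 0]
    - [0, 0, 0]
    - [0, 0, 0]
    - [0, 0, 0]

```text
time_s: 7.85
tcp_pos: [0.6597, -0.1132, 0.3012]
orientation: [0.726, 0.688, -0.0, 0.001]
contact_force: [-0.0, 0.0, -0.3]
finger_gap: 0.747
```

```bash
python3 go.py 0.4355 0.1804 0.27 111.9
```

```text
now [ 0.6597 -0.1132  0.3012] yaw 86.94 tz [ 0.001 -0.002 -1.   ] t 7.85 gap 0.747 F [-0.   0.  -0.3]
shift m [ 0.2813 -0.2396  0.0302] rot [  0.06   0.13 -24.96] rows>= 8.0 3.0
```

Emit:
send_rows:
  xyz:
    - [0.03, -0.026, 0.004]
    - [0.065, -0.055, 0.01]
    - [0.1, -0.085, 0.015]
    - [0.14, -0.12, 0.02]
    - [0.18, -0.155, 0.025]
    - [0.22, -0.19, 0.03]
    - [0.255, -0.22, 0.03]
    - [0.2813, -0.2396, 0.03]
  delta_rot:
    - [0, 0, -3]
    - [0, 0, -6]
    - [0, 0, -10]
    - [0, 0, -14]
    - [0, 0, -18]
    - [0, 0, -22]
    - [0, 0, -25]
    - [0, 0, -25]
  claw: 20

```text
time_s: 8.65
tcp_pos: [0.4323, 0.1814, 0.2683]
orientation: [0.559, 0.829, -0.002, 0.0]
contact_force: [0.2, -0.2, 0.4]
finger_gap: 0.919
```

```bash
python3 go.py 0.4355 0.1804 0.121 111.9; python3 - <<'E'
from h import *
p,d=camera("top"); cv2.imwrite(f"pics/top4.png",p[:,:,::-1]); ci=camera_info('top'); W=cloud(d,ci)
m=(W[...,2]>0.185)&(W[...,2]<.205)&(W[...,0]>.57)&(W[...,0]<.76)&(np.abs(W[...,1]+.113)<.06)
q=W[m]; print(len(q),cv2.minAreaRect((q[:,:2]*1000).astype(np.float32)),np.median(q[:,2]))
E
```

```text
now [0.4323 0.1814 0.2683] yaw 112.06 tz [-0.002 -0.003 -1.   ] t 8.65 gap 0.919 F [ 0.2 -0.2  0.4]
shift m [-0.0018  0.003   0.1473] rot [-0.17  0.12  0.16] rows>= 3.0 1.0
766 ((659.1591796875, -113.68984985351562), (40.39582061767578, 125.82276916503906), 87.32225799560547) 0.1927692760281588
```

View pics/top4.png

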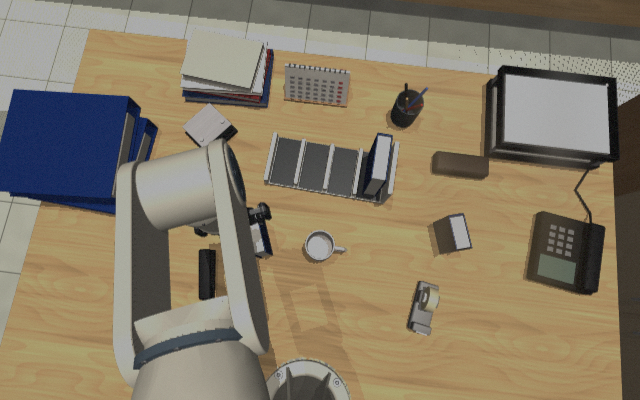

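The 178 book stands in its bay, at (378,165) in the top view. It measures (0.659, −0.114), 2 mm from centre and square. Now descending on the 156 book.

Emit:
send_rows:
  xyz:
    - [-0.0018, 0.003, 0.01]
    - [-0.0018, 0.003, 0.04]
    - [-0.0018, 0.003, 0.075]
    - [-0.0018, 0.003, 0.11]
    - [-0.0018, 0.003, 0.135]
    - [-0.0018, 0.003, 0.147]
    - [-0.0018, 0.003, 0.147]
  delta_rot:
    - [0, 0, 0]
    - [0, 0, 0]
    - [0, 0, 0]
    - [0, 0, 0]
    - [0, 0, 0]
    - [0, 0, 0]
    - [0, 0, 0]

```text
time_s: 9.4
tcp_pos: [0.4316, 0.1829, 0.1191]
orientation: [0.559, 0.829, -0.003, -0.003]
contact_force: [-0.3, 0.7, 0.1]
finger_gap: 0.923
```

Emit:
send_rows:
  xyz:
    - [0, 0, 0]
    - [0, 0, 0]
    - [0, 0, 0]
    - [0, 0, 0]
    - [0, 0, 0]
    - [0, 0, 0]
    - [0, 0, 0]
    - [0, 0, 0]
  delta_rot:
    - [0, 0, 0]
    - [0, 0, 0]
    - [0, 0, 0]
    - [0, 0, 0]
    - [0, 0, 0]
    - [0, 0, 0]
    - [0, 0, 0]
    - [0, 0, 0]
  claw: 255

```text
time_s: 10.2
tcp_pos: [0.4325, 0.183, 0.1204]
orientation: [0.559, 0.829, -0.002, -0.002]
contact_force: [-0.9, -2.3, 5.1]
finger_gap: 0.401
```

Emit:
send_rows:
  xyz:
    - [0, 0, -0.008]
    - [0, 0, -0.022]
    - [0, 0, -0.042]
    - [0, 0, -0.065]
    - [0, 0, -0.09]
    - [0, 0, -0.115]
    - [0, 0, -0.14]
    - [0, 0, -0.156]
  delta_rot:
    - [0, 0, 0]
    - [0, 0, 0]
    - [0, 0, 0]
    - [0, 0, 3]
    - [0, 0, 8]
    - [0, 0, 14]
    - [0, 0, 20]
    - [0, 0, 25]

```text
time_s: 11.0
tcp_pos: [0.4335, 0.1835, 0.2789]
orientation: [0.727, 0.687, -0.002, -0.001]
contact_force: [-0.5, 0.5, -5.2]
finger_gap: 0.401
```

```bash
python3 go.py 0.662 -0.027 0.275 87; python3 - <<'E'
from h import *
p,d=camera("wrist"); cv2.imwrite(f"pics/wrist5.png",p[:,:,::-1])
E
```

```text
now [0.4335 0.1835 0.2789] yaw 86.75 tz [-0.004 -0.001 -1.   ] t 11.0 gap 0.401 F [-0.5  0.5 -5.2]
shift m [-0.1973  0.2401  0.0033] rot [-0.2   0.08 -0.25] rows>= 7.0 1.0
```

View pics/wrist5.png

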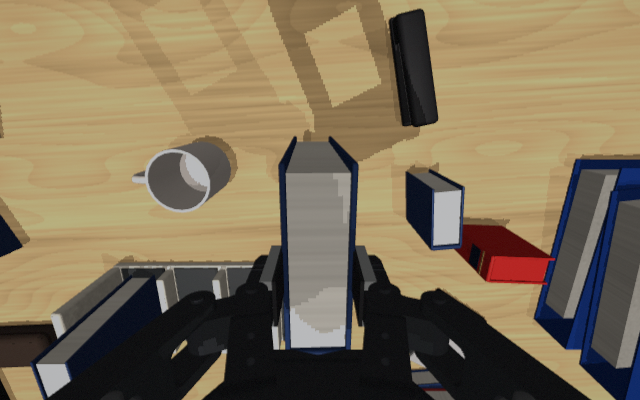

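The 156 book is held upright and lifted, at (318,250) in the wrist view. The 112 book next to the red decoy is undisturbed at (435,210). Carrying the 156 to bay 2.

Emit:
send_rows:
  xyz:
    - [-0.015, 0.018, 0]
    - [-0.04, 0.048, 0]
    - [-0.07, 0.085, 0]
    - [-0.105, 0.127, 0]
    - [-0.14, 0.17, 0]
    - [-0.17, 0.207, 0]
    - [-0.19, 0.231, 0]
    - [-0.1973, 0.24, 0]
  delta_rot:
    - [0, 0, -0.25]
    - [0, 0, -0.25]
    - [0, 0, -0.25]
    - [0, 0, -0.25]
    - [0, 0, -0.25]
    - [0, 0, -0.25]
    - [0, 0, -0.25]
    - [0, 0, -0.25]

```text
time_s: 11.85
tcp_pos: [0.6638, -0.0308, 0.2795]
orientation: [0.727, 0.687, -0.001, -0.0]
contact_force: [-0.6, 0.8, -4.6]
finger_gap: 0.403
```

Emit:
send_rows:
  xyz:
    - [0, 0, 0]
    - [0, 0, 0]
  delta_rot:
    - [0, 0, 0]
    - [0, 0, 0]

```text
time_s: 12.05
tcp_pos: [0.6628, -0.0304, 0.2787]
orientation: [0.727, 0.687, -0.001, -0.001]
contact_force: [-0.4, 0.2, -4.6]
finger_gap: 0.398
```

```bash
python3 go.py 0.661 -0.027 0.1385 87
```

```text
now [ 0.6628 -0.0304  0.2787] yaw 86.74 tz [-0.003 -0.001 -1.   ] t 12.05 gap 0.398 F [-0.4  0.2 -4.6]
shift m [ 0.0034 -0.0016  0.1402] rot [-0.18  0.04 -0.26] rows>= 3.0 1.0
```

Emit:
send_rows:
  xyz:
    - [0.0034, 0.002, 0.01]
    - [0.0034, 0.002, 0.03]
    - [0.0034, 0.002, 0.055]
    - [0.0034, 0.002, 0.08]
    - [0.0034, 0.002, 0.105]
    - [0.0034, 0.002, 0.124]
    - [0.0034, 0.002, 0.133]
    - [0.0034, 0.002, 0.136]
  delta_rot:
    - [-0.2, 0, -0.3]
    - [-0.2, 0, -0.3]
    - [-0.2, 0, -0.3]
    - [-0.2, 0, -0.3]
    - [-0.2, 0, -0.3]
    - [-0.2, 0, -0.3]
    - [-0.2, 0, -0.3]
    - [-0.2, 0, -0.3]

```text
time_s: 12.85
tcp_pos: [0.6635, -0.0262, 0.1416]
orientation: [0.725, 0.689, -0.001, -0.0]
contact_force: [-0.5, 0.5, -4.3]
finger_gap: 0.402
```

```bash
python3 go.py 0.661 -0.027 0.1385 87
```

```text
now [ 0.6635 -0.0262  0.1416] yaw 87.12 tz [-0.001 -0.001 -1.   ] t 12.85 gap 0.402 F [-0.5  0.5 -4.3]
shift m [-0.0009 -0.0024  0.0031] rot [-0.08  0.04  0.12] rows>= 1.0 1.0
```

Emit:
send_rows:
  xyz:
    - [0, -0.002, 0.0015]
    - [0, -0.002, 0.003]
    - [0, -0.002, 0.004]
    - [0, -0.002, 0.004]
  delta_rot:
    - [0, 0, 0]
    - [0, 0, 0]
    - [0, 0, 0]
    - [0, 0, 0]

```text
time_s: 13.25
tcp_pos: [0.6622, -0.0261, 0.1386]
orientation: [0.725, 0.689, -0.0, 0.0]
contact_force: [-0.0, -0.5, -1.5]
finger_gap: 0.401
```

Emit:
send_rows:
  xyz:
    - [0, 0, 0]
    - [0, 0, 0]
    - [0, 0, 0]
    - [0, 0, 0]
    - [0, 0, 0]
  delta_rot:
    - [0, 0, 0]
    - [0, 0, 0]
    - [0, 0, 0]
    - [0, 0, 0]
    - [0, 0, 0]
  claw: 70

```text
time_s: 13.75
tcp_pos: [0.6623, -0.0261, 0.1387]
orientation: [0.725, 0.689, 0.0, 0.0]
contact_force: [0.4, -0.2, 0.5]
finger_gap: 0.727
```

Emit:
send_rows:
  xyz:
    - [0, 0, -0.02]
    - [0, 0, -0.06]
    - [0, 0, -0.1]
    - [0, 0, -0.135]
    - [0, 0, -0.17]
    - [0, 0, -0.19]
    - [0, 0, -0.19]
  delta_rot:
    - [0, 0, 0]
    - [0, 0, 0]
    - [0, 0, 0]
    - [0, 0, 0]
    - [0, 0, 0]
    - [0, 0, 0]
    - [0, 0, 0]

```text
time_s: 14.45
tcp_pos: [0.6637, -0.0261, 0.3325]
orientation: [0.725, 0.689, 0.002, 0.003]
contact_force: [0.4, 0.5, 0.0]
finger_gap: 0.725
```

```bash
python3 go.py 0.5056 -0.3405 0.30 106.3
```

```text
now [ 0.6637 -0.0261  0.3325] yaw 87.11 tz [ 0.007 -0.001 -1.   ] t 14.45 gap 0.725 F [0.4 0.5 0. ]
shift m [-0.322  -0.1423  0.0317] rot [  0.37   0.09 -19.19] rows>= 8.0 3.0
```

Emit:
send_rows:
  xyz:
    - [-0.03, -0.013, 0]
    - [-0.07, -0.031, 0]
    - [-0.11, -0.049, 0]
    - [-0.155, -0.068, 0.01]
    - [-0.2, -0.088, 0.015]
    - [-0.245, -0.108, 0.02]
    - [-0.285, -0.126, 0.025]
    - [-0.322, -0.1423, 0.0317]
  delta_rot:
    - [0, 0, -1]
    - [0, 0, -4]
    - [0, 0, -7]
    - [0, 0, -10]
    - [0, 0, -13]
    - [0, 0, -16]
    - [0, 0, -19]
    - [0.3, 0, -19.2]
  claw: 10

```text
time_s: 15.25
tcp_pos: [0.5038, -0.342, 0.2986]
orientation: [0.599, 0.801, -0.0, 0.0]
contact_force: [0.1, 0.3, 0.2]
finger_gap: 0.961
```

```bash
python3 go.py 0.5056 -0.3405 0.099 106.3;  python3 - <<'E'
from h import *
p,d=camera("wrist"); cv2.imwrite(f"pics/wrist6.png",p[:,:,::-1])
p,d=camera("top"); cv2.imwrite(f"pics/top6.png",p[:,:,::-1]); ci=camera_info('top'); W=cloud(d,ci)
m=(W[...,2]>0.165)&(W[...,2]<.185)&(W[...,0]>.57)&(W[...,0]<.76)&(np.abs(W[...,1]+.027)<.05)
q=W[m]; print(len(q),cv2.minAreaRect((q[:,:2]*1000).astype(np.float32)),np.median(q[:,2]))
E
```

```text
now [ 0.5038 -0.342   0.2986] yaw 106.38 tz [ 0.    -0.001 -1.   ] t 15.25 gap 0.961 F [0.1 0.3 0.2]
shift m [0.0011 0.0022 0.1996] rot [-0.    0.04  0.08] rows>= 4.0 1.0
557 ((663.9927978515625, -29.259986877441406), (35.987674713134766, 108.86327362060547), 87.10489654541016) 0.1709500639764485
```

View pics/wrist6.png

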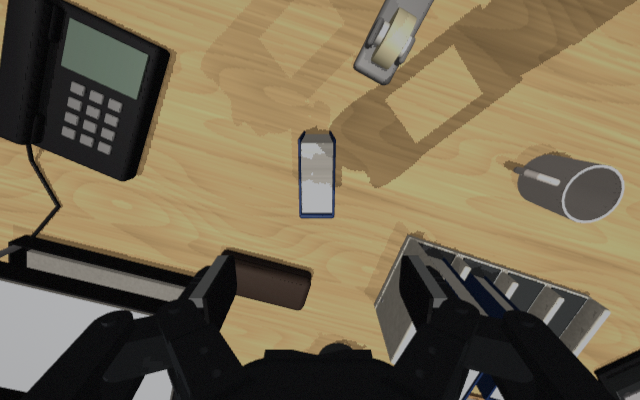

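View pics/top6.png

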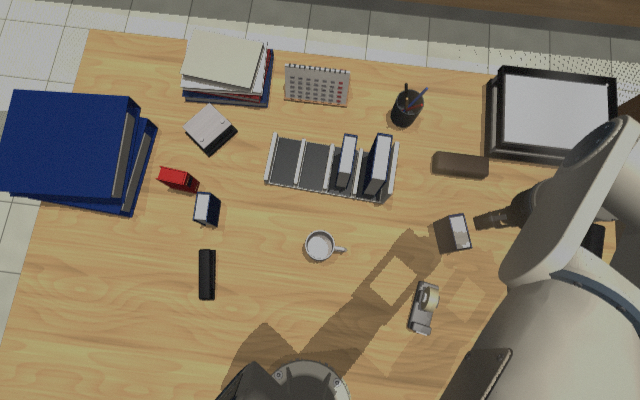

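Both placed books stand in their bays at (347,160) and (378,165) in the top view, with the 156 about 3 mm from centre. The 134 is centred between the jaws at (317,180) in the wrist view.

Emit:
send_rows:
  xyz:
    - [0.001, 0.002, 0.015]
    - [0.001, 0.002, 0.05]
    - [0.001, 0.002, 0.09]
    - [0.001, 0.002, 0.13]
    - [0.001, 0.002, 0.165]
    - [0.001, 0.002, 0.188]
    - [0.001, 0.002, 0.198]
    - [0.001, 0.002, 0.1996]
  delta_rot:
    - [0, 0, 0]
    - [0, 0, 0]
    - [0, 0, 0]
    - [0, 0, 0]
    - [0, 0, 0]
    - [0, 0, 0]
    - [0, 0, 0]
    - [0, 0, 0]

```text
time_s: 16.15
tcp_pos: [0.5029, -0.3414, 0.0962]
orientation: [0.601, 0.799, -0.001, -0.002]
contact_force: [-0.4, -0.6, 0.6]
finger_gap: 0.964
```

Emit:
send_rows:
  xyz:
    - [0, 0, 0]
    - [0, 0, 0]
    - [0, 0, 0]
    - [0, 0, 0]
    - [0, 0, 0]
    - [0, 0, 0]
    - [0, 0, 0]
    - [0, 0, 0]
  delta_rot:
    - [0, 0, 0]
    - [0, 0, 0]
    - [0, 0, 0]
    - [0, 0, 0]
    - [0, 0, 0]
    - [0, 0, 0]
    - [0, 0, 0]
    - [0, 0, 0]
  claw: 255

```text
time_s: 16.95
tcp_pos: [0.5039, -0.3422, 0.0979]
orientation: [0.601, 0.799, -0.001, -0.001]
contact_force: [0.6, -1.4, 6.3]
finger_gap: 0.47
```

```bash
python3 go.py 0.5056 -0.3405 0.33 87
```

```text
now [ 0.5039 -0.3422  0.0979] yaw 106.1 tz [-0.002 -0.001 -1.   ] t 16.95 gap 0.47 F [ 0.6 -1.4  6.3]
shift m [ 0.0011  0.0015 -0.2321] rot [-0.13  0.03 19.1 ] rows>= 5.0 3.0
```

Emit:
send_rows:
  xyz:
    - [0, 0, -0.008]
    - [0, 0, -0.025]
    - [0, 0, -0.055]
    - [0, 0, -0.09]
    - [0, 0, -0.13]
    - [0, 0, -0.17]
    - [0, 0, -0.21]
    - [0, 0, -0.235]
  delta_rot:
    - [0, 0, 0]
    - [0, 0, 0]
    - [0, 0, 1]
    - [0, 0, 4]
    - [0, 0, 8]
    - [0, 0, 12]
    - [0, 0, 16]
    - [0, 0, 19.1]

```text
time_s: 17.75
tcp_pos: [0.5047, -0.3422, 0.3369]
orientation: [0.726, 0.687, -0.001, 0.001]
contact_force: [-0.1, -0.4, -3.7]
finger_gap: 0.471
```

```bash
python3 go.py 0.666 0.059 0.33 87; python3 - <<'E'
from h import *
p,d=camera("wrist"); cv2.imwrite(f"pics/wrist7.png",p[:,:,::-1])
E
```

```text
now [ 0.5047 -0.3422  0.3369] yaw 86.84 tz [ 0.001 -0.003 -1.   ] t 17.75 gap 0.471 F [-0.1 -0.4 -3.7]
shift m [0.4095 0.1389 0.0059] rot [ 0.05  0.16 -0.16] rows>= 9.0 1.0
```

View pics/wrist7.png

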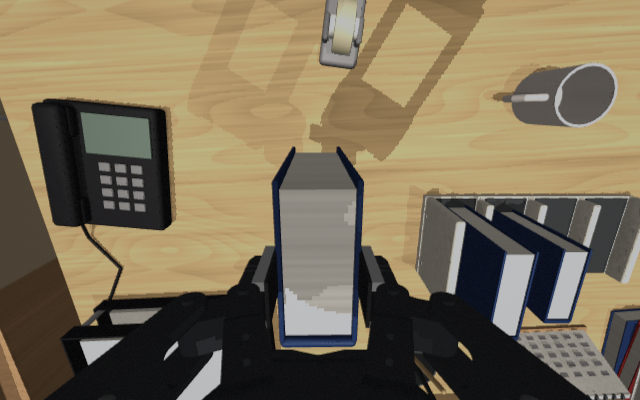

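The 134 is held upright at (318,250), with its underside at about 0.24 m, clear of the placed books. Carrying it to bay 3.

Emit:
send_rows:
  xyz:
    - [0.02, 0.007, 0]
    - [0.055, 0.019, 0]
    - [0.1, 0.034, 0]
    - [0.145, 0.049, 0]
    - [0.19, 0.064, 0]
    - [0.235, 0.08, 0]
    - [0.275, 0.093, 0]
    - [0.305, 0.103, 0]
  delta_rot:
    - [0, 0, 0]
    - [0, 0, 0]
    - [0, 0, 0]
    - [0, 0, 0]
    - [0, 0, 0]
    - [0, 0, 0]
    - [0, 0, 0]
    - [0, 0, 0]

```text
time_s: 18.6
tcp_pos: [0.6263, -0.0417, 0.3385]
orientation: [0.727, 0.687, -0.0, 0.003]
contact_force: [0.3, -0.5, -2.8]
finger_gap: 0.474
```

```bash
python3 go.py 0.666 0.059 0.33 87
```

```text
now [ 0.6263 -0.0417  0.3385] yaw 86.8 tz [ 0.003 -0.005 -1.   ] t 18.6 gap 0.474 F [ 0.3 -0.5 -2.8]
shift m [0.1028 0.0339 0.0082] rot [ 0.21  0.26 -0.2 ] rows>= 3.0 1.0
```

Emit:
send_rows:
  xyz:
    - [0.025, 0.008, 0]
    - [0.055, 0.018, 0]
    - [0.083, 0.027, 0]
    - [0.099, 0.033, 0]
    - [0.1028, 0.034, 0]
    - [0.1028, 0.034, 0.01]
    - [0.1028, 0.034, 0.03]
    - [0.1028, 0.034, 0.055]
  delta_rot:
    - [0, 0, -0.2]
    - [0, 0, -0.2]
    - [0, 0, -0.2]
    - [0, 0, -0.2]
    - [0, 0, -0.2]
    - [0, 0, -0.2]
    - [0, 0, -0.2]
    - [0, 0, -0.2]

```text
time_s: 19.4
tcp_pos: [0.6661, 0.0573, 0.2829]
orientation: [0.726, 0.688, -0.0, 0.004]
contact_force: [0.4, 0.1, -3.2]
finger_gap: 0.478
```

```bash
python3 go.py 0.666 0.059 0.116 87
```

```text
now [0.6661 0.0573 0.2829] yaw 86.95 tz [ 0.005 -0.005 -1.   ] t 19.4 gap 0.478 F [ 0.4  0.1 -3.2]
shift m [ 0.0026 -0.001   0.1669] rot [ 0.28  0.28 -0.05] rows>= 4.0 1.0
```

Emit:
send_rows:
  xyz:
    - [0.0026, 0, 0.025]
    - [0.0026, 0, 0.055]
    - [0.0026, 0, 0.085]
    - [0.0026, 0, 0.115]
    - [0.0026, 0, 0.14]
    - [0.0026, 0, 0.155]
    - [0.0026, 0, 0.162]
    - [0.0026, 0, 0.1635]
  delta_rot:
    - [0.2, 0.2, 0]
    - [0.2, 0.2, 0]
    - [0.2, 0.2, 0]
    - [0.2, 0.2, 0]
    - [0.2, 0.2, 0]
    - [0.2, 0.2, 0]
    - [0.2, 0.2, 0]
    - [0.2, 0.2, 0]

```text
time_s: 20.2
tcp_pos: [0.6668, 0.0584, 0.119]
orientation: [0.726, 0.688, -0.0, 0.001]
contact_force: [-0.2, 0.7, -2.9]
finger_gap: 0.474
```

```bash
python3 go.py 0.666 0.059 0.116 87
```

```text
now [0.6668 0.0584 0.119 ] yaw 86.93 tz [ 0.001 -0.002 -1.   ] t 20.2 gap 0.474 F [-0.2  0.7 -2.9]
shift m [ 0.0006 -0.0008  0.003 ] rot [ 0.05  0.1  -0.07] rows>= 1.0 1.0
```

Emit:
send_rows:
  xyz:
    - [0, 0, 0.0015]
    - [0, 0, 0.003]
    - [0, 0, 0.0035]
    - [0, 0, 0.0035]
  delta_rot:
    - [0, 0, 0]
    - [0, 0, 0]
    - [0, 0, 0]
    - [0, 0, 0]

```text
time_s: 20.6
tcp_pos: [0.6673, 0.0584, 0.1162]
orientation: [0.726, 0.688, 0.0, 0.001]
contact_force: [-0.5, -0.1, -2.4]
finger_gap: 0.472
```

Emit:
send_rows:
  xyz:
    - [0, 0, 0]
    - [0, 0, 0]
    - [0, 0, 0]
    - [0, 0, 0]
    - [0, 0, 0]
  delta_rot:
    - [0, 0, 0]
    - [0, 0, 0]
    - [0, 0, 0]
    - [0, 0, 0]
    - [0, 0, 0]
  claw: 65

```text
time_s: 21.1
tcp_pos: [0.6673, 0.0585, 0.1163]
orientation: [0.726, 0.688, 0.0, 0.001]
contact_force: [0.5, 0.5, 0.1]
finger_gap: 0.746
```

Emit:
send_rows:
  xyz:
    - [0, 0, -0.02]
    - [0, 0, -0.06]
    - [0, 0, -0.1]
    - [0, 0, -0.135]
    - [0, 0, -0.15]
    - [0, 0, -0.15]
  delta_rot:
    - [0, 0, 0]
    - [0, 0, 0]
    - [0, 0, 0]
    - [0, 0, 0]
    - [0, 0, 0]
    - [0, 0, 0]

```text
time_s: 21.7
tcp_pos: [0.6682, 0.0588, 0.2686]
orientation: [0.726, 0.688, 0.002, 0.003]
contact_force: [-0.3, 0.0, 0.4]
finger_gap: 0.746
```

```bash
python3 go.py 0.4909 0.3375 0.22 92.6
```

```text
now [0.6682 0.0588 0.2686] yaw 86.94 tz [ 0.006 -0.001 -1.   ] t 21.7 gap 0.746 F [-0.3  0.   0.4]
shift m [ 0.2688 -0.1923  0.0471] rot [ 0.36  0.08 -5.66] rows>= 7.0 1.0
```

Emit:
send_rows:
  xyz:
    - [0.025, -0.018, 0]
    - [0.06, -0.043, 0]
    - [0.1, -0.072, 0.01]
    - [0.14, -0.1, 0.02]
    - [0.18, -0.129, 0.03]
    - [0.22, -0.157, 0.04]
    - [0.25, -0.179, 0.047]
    - [0.2688, -0.1923, 0.047]
  delta_rot:
    - [0.3, 0, -1]
    - [0.3, 0, -2]
    - [0.3, 0, -3]
    - [0.3, 0, -4]
    - [0.3, 0, -5.6]
    - [0.3, 0, -5.6]
    - [0.3, 0, -5.6]
    - [0.3, 0, -5.6]
  claw: 15

```text
time_s: 22.5
tcp_pos: [0.4873, 0.3385, 0.2164]
orientation: [0.691, 0.723, -0.003, 0.0]
contact_force: [0.2, -0.7, -0.6]
finger_gap: 0.94
```

```bash
python3 go.py 0.4909 0.3375 0.077 92.6;  python3 - <<'E'
from h import *
p,d=camera("wrist"); cv2.imwrite(f"pics/wrist8.png",p[:,:,::-1])
p,d=camera("top"); cv2.imwrite(f"pics/top8.png",p[:,:,::-1]); ci=camera_info('top'); W=cloud(d,ci)
m=(W[...,2]>0.14)&(W[...,2]<.16)&(W[...,0]>.57)&(W[...,0]<.76)&(np.abs(W[...,1]-.059)<.05)
q=W[m]; print(len(q),cv2.minAreaRect((q[:,:2]*1000).astype(np.float32)),np.median(q[:,2]))
E
```

```text
now [0.4873 0.3385 0.2164] yaw 92.64 tz [-0.004 -0.004 -1.   ] t 22.5 gap 0.94 F [ 0.2 -0.7 -0.6]
shift m [-0.0007  0.0041  0.1394] rot [-0.22  0.22  0.04] rows>= 3.0 1.0
533 ((668.3335571289062, 58.890541076660156), (42.055667877197266, 94.17183685302734), 86.87100219726562) 0.1489030610493019
```

View pics/wrist8.png

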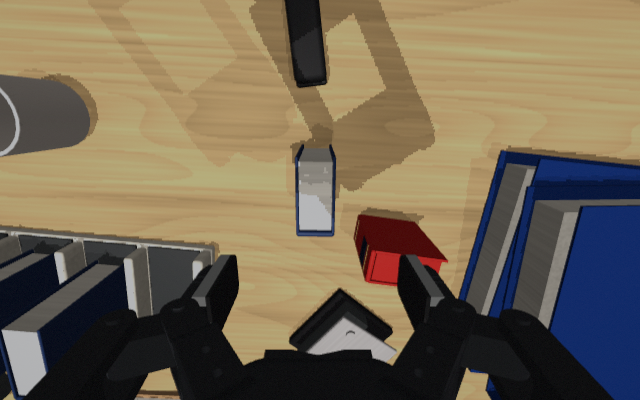

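View pics/top8.png

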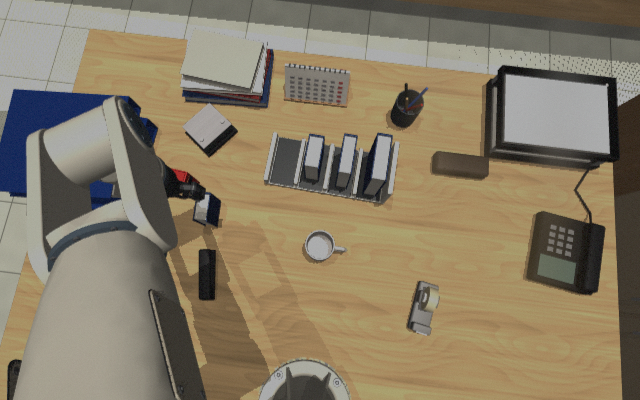

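The 134 is placed at (0.668, 0.059), within 2 mm of centre. In the wrist view the navy 112 is centred between the jaws at (316,195). The red one at (400,250) is the look-alike, well clear of the finger.

Emit:
send_rows:
  xyz:
    - [-0.0007, 0.005, 0.01]
    - [-0.0007, 0.005, 0.035]
    - [-0.0007, 0.005, 0.07]
    - [-0.0007, 0.005, 0.1]
    - [-0.0007, 0.005, 0.125]
    - [-0.0007, 0.005, 0.136]
    - [-0.0007, 0.005, 0.1385]
    - [-0.0007, 0.005, 0.1385]
  delta_rot:
    - [-0.2, 0.2, 0]
    - [-0.2, 0.2, 0]
    - [-0.2, 0.2, 0]
    - [-0.2, 0.2, 0]
    - [-0.2, 0.2, 0]
    - [-0.2, 0.2, 0]
    - [-0.2, 0.2, 0]
    - [-0.2, 0.2, 0]

```text
time_s: 23.4
tcp_pos: [0.4931, 0.3376, 0.0787]
orientation: [0.69, 0.723, 0.0, 0.0]
contact_force: [-0.2, 1.0, 0.4]
finger_gap: 0.942
```

Emit:
send_rows:
  xyz:
    - [0, 0, 0]
    - [0, 0, 0]
    - [0, 0, 0]
    - [0, 0, 0]
    - [0, 0, 0]
    - [0, 0, 0]
    - [0, 0, 0]
    - [0, 0, 0]
  delta_rot:
    - [0, 0, 0]
    - [0, 0, 0]
    - [0, 0, 0]
    - [0, 0, 0]
    - [0, 0, 0]
    - [0, 0, 0]
    - [0, 0, 0]
    - [0, 0, 0]
  claw: 255

```text
time_s: 24.2
tcp_pos: [0.4936, 0.338, 0.0801]
orientation: [0.69, 0.723, 0.001, 0.0]
contact_force: [-0.4, -1.7, 6.5]
finger_gap: 0.418
```

```bash
python3 go.py 0.4909 0.3375 0.24 87
```

```text
now [0.4936 0.338  0.0801] yaw 92.69 tz [ 0.002  0.001 -1.   ] t 24.2 gap 0.418 F [-0.4 -1.7  6.5]
shift m [-0.0002 -0.0024 -0.1599] rot [ 0.12 -0.07  5.69] rows>= 4.0 1.0
```

Emit:
send_rows:
  xyz:
    - [0, 0, -0.008]
    - [0, 0, -0.022]
    - [0, 0, -0.045]
    - [0, 0, -0.07]
    - [0, 0, -0.1]
    - [0, 0, -0.13]
    - [0, 0, -0.152]
    - [0, 0, -0.16]
  delta_rot:
    - [0, 0, 0]
    - [0, 0, 0]
    - [0, 0, 0]
    - [0, 0, 1]
    - [0, 0, 2]
    - [0, 0, 4]
    - [0, 0, 5.7]
    - [0, 0, 5.7]

```text
time_s: 25.0
tcp_pos: [0.4943, 0.3386, 0.2438]
orientation: [0.726, 0.688, 0.004, 0.001]
contact_force: [-0.6, -0.1, -2.3]
finger_gap: 0.42
```

```bash
python3 go.py 0.6735 0.1455 0.24 87; python3 - <<'E'
from h import *
p,d=camera("wrist"); cv2.imwrite(f"pics/wrist9.png",p[:,:,::-1])
E
```

```text
now [0.4943 0.3386 0.2438] yaw 86.97 tz [ 0.006  0.004 -1.   ] t 25.0 gap 0.42 F [-0.6 -0.1 -2.3]
shift m [-0.1833  0.1891  0.0041] rot [ 0.33 -0.24 -0.03] rows>= 6.0 1.0
```

View pics/wrist9.png

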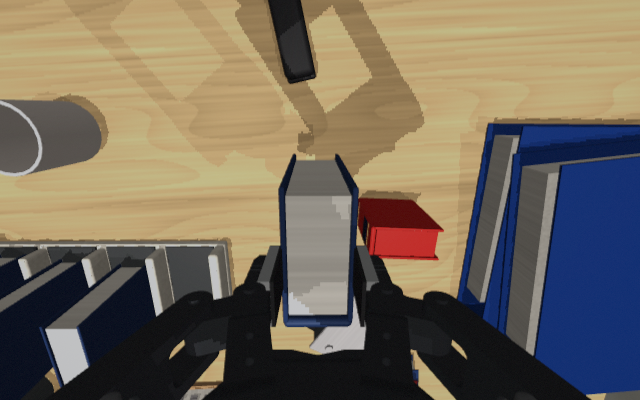

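The 112 is held upright at (318,250). Carrying it to bay 4 at the low end.

Emit:
send_rows:
  xyz:
    - [-0.015, 0.016, 0]
    - [-0.04, 0.042, 0]
    - [-0.07, 0.073, 0]
    - [-0.105, 0.108, 0]
    - [-0.14, 0.144, 0]
    - [-0.167, 0.172, 0]
    - [-0.181, 0.187, 0]
    - [-0.1833, 0.189, 0]
  delta_rot:
    - [0.3, -0.2, 0]
    - [0.3, -0.2, 0]
    - [0.3, -0.2, 0]
    - [0.3, -0.2, 0]
    - [0.3, -0.2, 0]
    - [0.3, -0.2, 0]
    - [0.3, -0.2, 0]
    - [0.3, -0.2, 0]

```text
time_s: 25.85
tcp_pos: [0.6743, 0.1436, 0.2423]
orientation: [0.726, 0.688, -0.0, -0.0]
contact_force: [1.2, 0.4, -2.2]
finger_gap: 0.417
```

```bash
python3 go.py 0.6735 0.1455 0.098 87
```

```text
now [0.6743 0.1436 0.2423] yaw 86.92 tz [-0.001 -0.    -1.   ] t 25.85 gap 0.417 F [ 1.2  0.4 -2.2]
shift m [ 0.0019 -0.0007  0.1443] rot [-0.07  0.01 -0.08] rows>= 3.0 1.0
```

Emit:
send_rows:
  xyz:
    - [0.0019, 0, 0.01]
    - [0.0019, 0, 0.035]
    - [0.0019, 0, 0.065]
    - [0.0019, 0, 0.095]
    - [0.0019, 0, 0.12]
    - [0.0019, 0, 0.134]
    - [0.0019, 0, 0.14]
    - [0.0019, 0, 0.141]
  delta_rot:
    - [0, 0, 0]
    - [0, 0, 0]
    - [0, 0, 0]
    - [0, 0, 0]
    - [0, 0, 0]
    - [0, 0, 0]
    - [0, 0, 0]
    - [0, 0, 0]

```text
time_s: 26.65
tcp_pos: [0.6737, 0.1461, 0.1009]
orientation: [0.726, 0.688, -0.001, -0.001]
contact_force: [0.5, 0.6, -2.2]
finger_gap: 0.421
```

```bash
python3 go.py 0.6735 0.1455 0.098 87
```

```text
now [0.6737 0.1461 0.1009] yaw 86.97 tz [-0.002 -0.    -1.   ] t 26.65 gap 0.421 F [ 0.5  0.6 -2.2]
shift m [-0.0006 -0.0002  0.0029] rot [-0.11  0.01 -0.03] rows>= 1.0 1.0
```

Emit:
send_rows:
  xyz:
    - [0, 0, 0.0015]
    - [0, 0, 0.003]
    - [0, 0, 0.0035]
    - [0, 0, 0.0035]
  delta_rot:
    - [0, 0, 0]
    - [0, 0, 0]
    - [0, 0, 0]
    - [0, 0, 0]

```text
time_s: 27.05
tcp_pos: [0.6741, 0.1462, 0.0982]
orientation: [0.726, 0.688, -0.0, -0.0]
contact_force: [-0.9, 0.3, -0.1]
finger_gap: 0.417
```

Emit:
send_rows:
  xyz:
    - [0, 0, 0]
    - [0, 0, 0]
    - [0, 0, 0]
    - [0, 0, 0]
    - [0, 0, 0]
  delta_rot:
    - [0, 0, 0]
    - [0, 0, 0]
    - [0, 0, 0]
    - [0, 0, 0]
    - [0, 0, 0]
  claw: 65

```text
time_s: 27.55
tcp_pos: [0.6742, 0.1462, 0.0982]
orientation: [0.726, 0.688, -0.0, -0.0]
contact_force: [-0.8, -0.2, -0.6]
finger_gap: 0.749
```

Emit:
send_rows:
  xyz:
    - [0, 0, -0.02]
    - [0, 0, -0.06]
    - [0, 0, -0.1]
    - [0, 0, -0.14]
    - [0, 0, -0.18]
    - [0.04, -0.04, -0.2]
    - [0.08, -0.08, -0.2]
    - [0.12, -0.12, -0.2]
  delta_rot:
    - [0, 0, 0]
    - [0, 0, 0]
    - [0, 0, 0]
    - [0, 0, 0]
    - [0, 0, 0]
    - [0, 0, 0]
    - [0, 0, 0]
    - [0, 0, 0]

```text
time_s: 28.35
tcp_pos: [0.5753, 0.2564, 0.2993]
orientation: [0.726, 0.688, 0.001, -0.0]
contact_force: [0.3, 1.7, 0.3]
finger_gap: 0.748
```

Emit:
send_rows:
  xyz:
    - [0.03, -0.03, 0]
    - [0.06, -0.06, 0]
    - [0.08, -0.08, 0]
    - [0.08, -0.08, 0]
    - [0.08, -0.08, 0]
  delta_rot:
    - [0, 0, 0]
    - [0, 0, 0]
    - [0, 0, 0]
    - [0, 0, 0]
    - [0, 0, 0]

```text
time_s: 28.85
tcp_pos: [0.4996, 0.3409, 0.2994]
orientation: [0.725, 0.688, 0.001, 0.0]
contact_force: [-0.5, -0.4, -0.5]
finger_gap: 0.75
```

```bash
python3 - <<'E'
from h import *
p,d=camera("scene"); cv2.imwrite(f"pics/scene9.png",p[:,:,::-1])
p,d=camera("top"); cv2.imwrite(f"pics/top9.png",p[:,:,::-1]); ci=camera_info('top'); W=cloud(d,ci)
P=np.array([.6555,-.1564]); r=np.array([.0518,.9987]); f=np.array([.9987,-.0518])
for n,h,c in (('178',.196,(.657,-.113)),('156',.174,(.662,-.027)),('134',.152,(.667,.059)),('112',.130,(.671,.146))):
    m=(np.abs(W[...,2]-h+.003)<.009)&(np.abs(W[...,0]-c[0])<.09)&(np.abs(W[...,1]-c[1])<.042)
    q=W[m]; R=cv2.minAreaRect((q[:,:2]*1000).astype(np.float32)); e=np.array(R[0])/1000-P
    A=np.c_[q[:,:2],np.ones(len(q))]; k=np.linalg.lstsq(A,q[:,2],rcond=None)[0]
    print(n,len(q),R,np.median(q[:,2]).round(4),'row',(e@r).round(4),'x',(e@f).round(4),'tilt',k[:2].round(3))
m=(np.abs(W[...,2]-.0915)<.012)&(np.abs(W[...,0]-.43)<.09)&(np.abs(W[...,1]-.0135)<.09)
q=W[m]; print('mug',cv2.minAreaRect((q[:,:2]*1000).astype(np.float32)))
s=manip.read_state();print(s['time_s'],s['tcp_pos'],s['qd'].round(3))
E
```

```text
178 774 ((659.6133422851562, -113.802001953125), (40.29823684692383, 126.43187713623047), 87.13423919677734) 0.1927 row 0.0428 x 0.0019 tilt [ 0.01  -0.005]
156 558 ((663.6947021484375, -29.29039764404297), (36.04076385498047, 109.05091094970703), 87.10542297363281) 0.171 row 0.1274 x 0.0016 tilt [ 0.011 -0.01 ]
134 533 ((667.864013671875, 58.91368865966797), (42.010738372802734, 94.30830383300781), 87.11175537109375) 0.149 row 0.2157 x 0.0012 tilt [0.011 0.003]
112 400 ((671.3800659179688, 146.60768127441406), (38.54412841796875, 79.44747161865234), 86.94752502441406) 0.1273 row 0.3034 x 0.0002 tilt [0.015 0.   ]
mug ((430.45855712890625, 14.002120971679688), (79.11322784423828, 77.75745391845703), 48.606998443603516)
28.95 [0.50044522 0.3399728  0.29931746] [-0.011  0.001 -0.002  0.003  0.     0.001]
```

View pics/scene9.png

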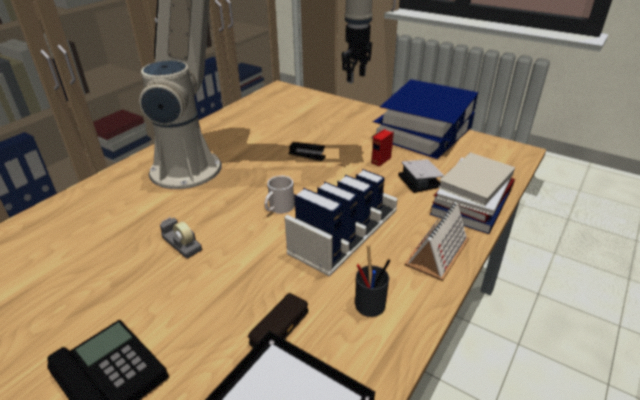

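View pics/top9.png

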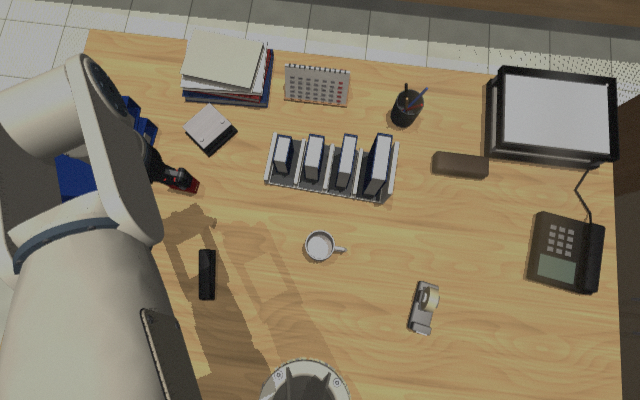

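The scene view shows four books upright in the rack, descending from the tall panel at (310,240) to the low end at (370,190). The top view has them at (378,165), (347,160), (314,157) and (283,154). The mug hasn't moved, at (319,246), and the arm is clear. Handing in.

```bash
python3 -c "
from station import workorder
print(workorder.sign_off())"
```

```text
the job is handed in; nothing more can be done
None
```

All four navy books are in the rack in order, tallest (178 mm) beside the tall end panel down to the shortest (112 mm) at the low end. I handed the job in at about 29 s; sign-off reported no verdict.

| Book | Distance along row from tall panel (mm) | Target (mm) | Off centre, front to back (mm) |
|---|---|---|---|
| 178 | 43 | 44 | 1.9 |
| 156 | 127 | 130 | 1.6 |
| 134 | 216 | 216 | 1.2 |
| 112 | 303 | 302 | 0.2 |

- **Standing:** all four are square to the rack within about 0.3°, and their tops are at the height expected on the pads. The fitted tilt is at most 0.015 rad.
- **Surroundings:** the mug is within about 1 mm of where it started, and the arm is clear of everything. I did not touch the red look-alike.
- **Checks that disagreed:** none of the final checks failed. The 178 book came down about 4 mm short of centre, so I shifted it before release. The top camera reads all heights 1–3 mm low because of its calibration.

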